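# Set out a shift kit on the lamp-room issue mat

### The arm

A 7-joint arm with a two-finger parallel gripper is mounted at the origin on the work surface. World frame = base frame: x ahead of the robot, y to its left, z up, the work surface at z = 0. Lengths are in m, angles in degrees, forces in N, time in s.
With the tool pointing down it reaches from about 0.4 to 0.85 m from the base axis. Payload 4.5 kg.
Tool frame: the origin (TCP) lies between the finger pads; the fingertips stand 22 mm ahead of it and the grasp point (between the pads) lies 3 mm ahead of it; z points along the fingers, y is the direction in which the jaws open and shut (so a half turn about z gives the same grasp; the last joint's range is limited). The gripper opens to 88 mm and grips with 3 to 60 N. Pads are 18 mm wide; open, the fingers measure 123 mm over their backs; the gripper's body (75 mm by 187 mm) begins 45 mm behind the grasp point.
Start: joints at [1.937, 39.483, -11.15, 89.685, 9.013, 51.709, -12.324], TCP at [0.625, 0, 0.261] pointing down, gripper open.
Joint ranges: [-172.22, 172.22], [-26.19, 119.32], [-84.43, 86.54], [7.71, 146.69], [-57.33, 237.33], [2.42, 119.75], [-152.13, 152.13]. Speed limits (degrees/s): [147.25, 147.25, 180, 180, 180, 180, 180].

### API

Orientations are given as a 3x3 rotation matrix whose columns are the frame's x, y, z axes.
In Python, from workcell import move_pose, movel, move_joints, open_gripper, clamp, sleep, solve_ik, snapshot, PlanningError, sign_off, recognise, outline_of, current_clock, current_q, current_qd, current_effort, current_eef_pos, current_eef_rot, current_ft_force, current_torque, current_gripper_width gives the robot as it stands. Calls block until the motion is done:
- move_pose(position, orientation): joint-space move of the TCP to a pose.
- movel(position, vel=0.15, frame=None): straight line of the TCP; frame=None keeps the orientation; vel is the mean speed in m/s.
- move_joints(angles): joint-space move.
- open_gripper() and clamp(): open the fingers fully, or close them until they stop; the grip force is fixed at half the most.
- sleep(seconds).
- solve_ik(position, orientation): joint angles nearest the present ones, or None.
- snapshot(name): name is "scene" or "side" or "wrist"; returns a dict with "image" (384x512x3 uint8, red, green, blue), "camera_matrix" (3x3 intrinsics, pixels), "world_to_cam" (4x4, takes a point from world to camera coordinates). Camera axes: x right, y up, looking along -z (the intrinsics and any distortion apply to the point x, -y, -z); pixel columns grow to the right and rows downward; lengths in m; the calibration is good to about 2 mm. A picture is of the moment at which its call begins. There is no depth.
A pose or a line that the arm cannot do raises PlanningError and nothing moves.
- sign_off(): hands the job in, once; it reports no verdict.
Trained networks look in the newest picture that a camera, given by its name, has taken for a name from the list of things; names that differ only in an ending like _2 or _b are one class to them, and where a whole thing is asked for, a point or a joint stands for the part that bears it (a point fixed in the world has none). Each returns a list of dicts, best first, with "p" (0 to 1); they miss things now and then, are a little off and sometimes report something else, mostly with a low value. They report only what shows in the picture. A call takes as long as a camera call.
- recognise(name, camera): "box" ([centre column, centre row, width, height] in pixels, round what is visible of it).
- outline_of(name, camera): "region" (384x512 bool, what is visible of it) and "box" ([centre column, centre row, width, height] in pixels, round what is visible of it).
Readings, each from a call of its own:
- current_clock(): time.
- current_q(): joint angles.
- current_qd(): joint speeds.
- current_effort(): joint torques, N m.
- current_eef_pos(): TCP position.
- current_eef_rot(): TCP orientation.
- current_ft_force(): force on the tool from outside, world axes, zero at the start.
- current_torque(): the same for the moment, N m.
- current_gripper_width(): opening from 0.0 (shut) to 1.0 (fully open).
Only numpy, scipy, OpenCV 4.12 (cv2) and the standard library are available. Lean on these libraries where they do the work, as an engineer would, in place of code of your own. Each camera call takes 0.05 s, during which the arm holds its last target. There are 200 camera calls.

### The job

Set out the shift kit on the black issue mat, everything upright and centred in its white outline: the lamp battery in the middle place, midway between the two chargers; the self-rescuer canister between the battery and the red charger; and the gas detector directly behind the battery (the side away from the yellow strip), with battery and detector squared up to their outlines. Stand the orange cap lamp centred on top of the battery, lens up. Do not shift the mug, the hand torch or the grease tin.

Things in the scene. Friction and masses are not known exactly. Their poses are not given: they have to be found in the camera images.
- mat: fixed black mat, 4 mm thick, 255 x 450 mm, yellow strip along its front edge. Origin: underside, centre of the middle place; x points from the strip to the back, y left, z up. White outlines (size in x by y, mm): middle place at (0, 0), 76 x 58, for the battery; side places at (0, +95) and (0, -95), 70 x 70; back place at (105, 0), 50 x 72, for the detector. A charger is beyond each side place.
- red_charger: charger base with red top, 60 x 60 mm, 48 mm high, black sides; fixed at the left or the right end of the mat, 190 mm from the middle place. Origin at the centre of its underside (on the mat), axes parallel to the mat's.
- blue_charger: charger base with blue top, same size, fixed at the other end of the mat, 190 mm from the middle place. Origin at the centre of its underside, axes parallel to the mat's.
- battery_mid (a point): lamp battery: black upright block with grey top cap, two small brass contacts on top and white labels on its sides; 66 mm (x) by 48 mm (y) by 85 mm high, about 0.6 kg, loose. Point at its centre, half-way up (42.5 mm above its underside); z up.
- canister_mid (a point): self-rescuer canister: upright aluminium cylinder with green lid and a green band, 60 mm in diameter, 90 mm high, about 0.5 kg, loose. Point at its centre, half-way up (45 mm); z is its axis, up.
- detector_mid (a point): gas detector: upright yellow block with a black screen on its -x face and two black dots on top; 40 mm (x) by 62 mm (y) by 95 mm high, about 0.25 kg, loose. Point at its centre, half-way up (47.5 mm); z up.
- lamp_mid (a point): cordless cap lamp: short orange cylinder, flat underneath, lens facing up; 56 mm in diameter, 50 mm high, about 0.15 kg, loose. Point at its centre, half-way up (25 mm); z is its axis, up towards the lens.
- mug: bystander: white open cup, 72 mm in diameter, 85 mm high, loose. Origin at the centre of its underside.
- torch: bystander: hand torch standing on its end, black handle 40 mm in diameter, blue head 52 mm in diameter on top, 90 mm high, loose. Origin at the centre of its underside.
- tin: bystander: round dark steel grease tin with a plain steel lid, 66 mm in diameter, 43 mm high, loose. Origin at the centre of its underside.

How it is judged (in metres and radians):
At the end, for the whole second after the job is handed in: Released, at rest, upright (0.1 rad): battery within 12 mm of the middle place, detector 14 mm of the back place, canister 13 mm of midway from middle place to red charger, all on the mat; lamp on the battery within 12 mm of its centre; battery and detector square to the outlines (0.2 rad) (x of battery_mid in the frame of mat between -0.012 and 0.012 m and y of battery_mid in the frame of mat between -0.012 and 0.012 m and z of battery_mid in the frame of mat between 0.0405 and 0.0525 m and x of canister_mid in the frame of mat between -0.014 and 0.014 m and z of canister_mid in the frame of mat between 0.043 and 0.055 m and x of canister_mid in the frame of red_charger between -0.014 and 0.014 m and horizontal distance between canister_mid and red_charger between 0.082 and 0.108 m and horizontal distance between canister_mid and blue_charger above 0.25 m and x of detector_mid in the frame of mat between 0.091 and 0.119 m and y of detector_mid in the frame of mat between -0.014 and 0.014 m and z of detector_mid in the frame of mat between 0.0455 and 0.0575 m and horizontal distance between lamp_mid and battery_mid below 0.012 m and z of lamp_mid in the frame of battery_mid between 0.0615 and 0.0735 m and angle between the x axis of each of battery_mid, detector_mid and the x axis of mat, either way round below 0.2 rad and angle between each of battery_mid, canister_mid, detector_mid, lamp_mid's own z axis and vertical below 0.1 rad and linear speed of each of battery, canister, detector, lamp below 0.02 m/s and angular speed of each of battery, canister, detector, lamp below 0.2 rad/s); the robot touches nothing.
It fails at once if the mug is shifted by more than 30 mm (distance of mug from where it was at the start of the episode above 0.03 m).
It fails at once if the hand torch is shifted by more than 30 mm (distance of torch from where it was at the start of the episode above 0.03 m).
It fails at once if the grease tin is shifted by more than 30 mm (distance of tin from where it was at the start of the episode above 0.03 m).
It also fails if it takes over 128 s, if anything falls off the work surface, if the arm or the gripper's body presses on something with over 40 N, if the wrist force passes 120 N, or if a joint passes its speed limit or range.

## Working session

There is one attempt and no reset: what is moved stays moved. The work goes in short steps, each a Python script; the robot and the scene stay as the last script left them, time stands still between calls to the robot, and variables do not carry over. Pictures are saved under pics/ and viewed, about 12 in all and at most 16, crops included, and the job is handed in when it is done.

```bash
ls; mkdir -p pics; python3 - <<'E'
from workcell import *
import cv2,numpy as np
ims=[]
for c in ["scene","side"]:
    s=snapshot(c); ims.append(s["image"]); print(c,s["camera_matrix"].round(1).tolist(),s["world_to_cam"].round(3).tolist(),[k for k in s])
    for n in ["mat","red_charger","blue_charger","battery_mid","canister_mid","detector_mid","lamp_mid","mug","torch","tin"]:
        print(n,[(np.round(d["box"]).tolist(),round(d["p"],2)) for d in recognise(n,c)][:3])
for c,i in zip(["scene","side"],ims): cv2.imwrite(f"pics/{c}0.png",cv2.resize(i[...,::-1],(768,576)))
print(current_clock())
E
```

```text
pics
scene [[358.2, 0.0, 256.3], [0.0, 358.2, 195.7], [0.0, 0.0, 1.0]] [[-0.689, 0.725, 0.001, 0.372], [-0.56, -0.533, 0.635, 0.271], [0.461, 0.437, 0.773, -1.327], [0.0, 0.0, 0.0, 1.0]] ['image', 'camera_matrix', 'world_to_cam']
mat [([279.0, 210.0, 163.0, 117.0], 0.63)]
red_charger [([340.0, 220.0, 29.0, 29.0], 0.9)]
blue_charger [([232.0, 166.0, 24.0, 25.0], 0.87)]
battery_mid [([320.0, 287.0, 33.0, 40.0], 0.96)]
canister_mid [([254.0, 256.0, 21.0, 38.0], 0.63)]
detector_mid [([205.0, 216.0, 26.0, 34.0], 0.84), ([383.0, 235.0, 25.0, 31.0], 0.42)]
lamp_mid [([177.0, 152.0, 17.0, 22.0], 0.54)]
mug [([380.0, 271.0, 37.0, 35.0], 0.63)]
torch [([381.0, 235.0, 29.0, 27.0], 0.85), ([203.0, 215.0, 26.0, 36.0], 0.35)]
tin [([207.0, 128.0, 17.0, 17.0], 0.74), ([254.0, 256.0, 26.0, 38.0], 0.36)]
side [[415.2, 0.0, 251.4], [0.0, 415.2, 190.1], [0.0, 0.0, 1.0]] [[0.809, -0.587, 0.01, -0.417], [0.336, 0.477, 0.812, -0.224], [-0.482, -0.654, 0.583, -0.949], [0.0, 0.0, 0.0, 1.0]] ['image', 'camera_matrix', 'world_to_cam']
mat [([242.0, 214.0, 166.0, 112.0], 0.68)]
red_charger [([188.0, 178.0, 28.0, 25.0], 0.73)]
blue_charger [([281.0, 235.0, 32.0, 26.0], 0.96)]
battery_mid [([229.0, 140.0, 25.0, 24.0], 0.88)]
canister_mid [([271.0, 158.0, 22.0, 32.0], 0.88)]
detector_mid [([315.0, 183.0, 24.0, 37.0], 0.69)]
lamp_mid [([351.0, 263.0, 28.0, 32.0], 0.92)]
mug [([182.0, 142.0, 16.0, 33.0], 0.62), ([314.0, 300.0, 30.0, 35.0], 0.35)]
torch [([166.0, 159.0, 20.0, 32.0], 0.62)]
tin [([314.0, 300.0, 28.0, 35.0], 0.7)]
1.1
```

View pics/scene0.png

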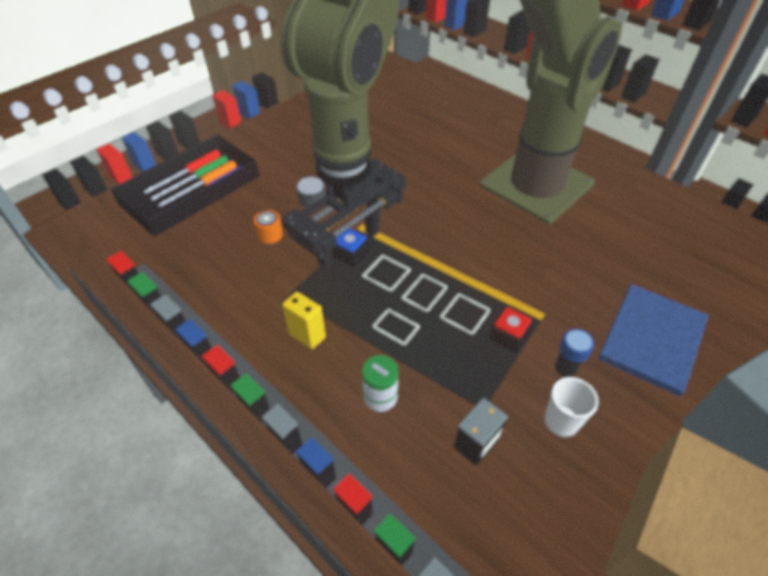

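View pics/side0.png

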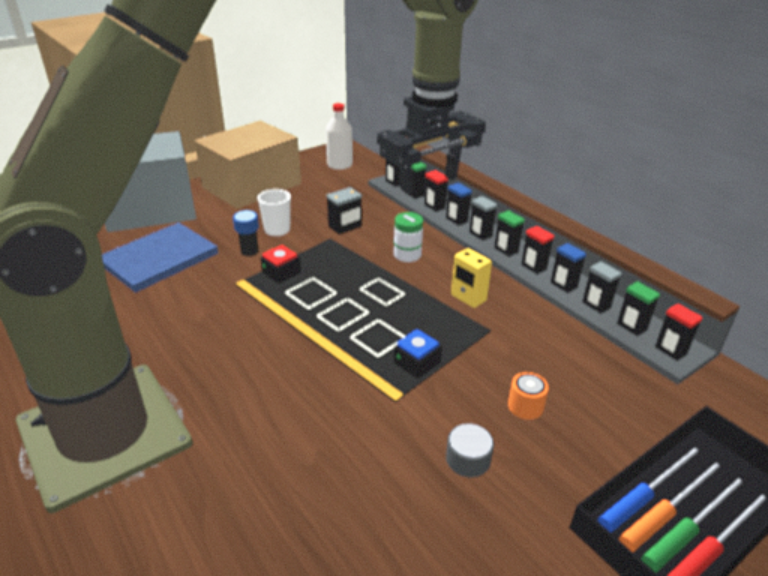

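Both views show all the items clearly; the red charger is at (513,322) in the scene view, and the battery (482,430) stands near the mug (571,405). Next I triangulate and take a first wrist look.

```bash
cat > h.py <<'E'
from workcell import *
import cv2,numpy as np
def P(s):
    K=np.array(s["camera_matrix"]); T=np.array(s["world_to_cam"]); return K@np.diag([1,-1,-1.])@T[:3]
def ray(s,uv,z):
    "world point on plane z seen at pixel uv"
    M=P(s); u,v=uv
    A=np.array([M[0]-u*M[2],M[1]-v*M[2]]); return np.linalg.solve(A[:,:2],-A[:,2]*z-A[:,3])
def proj(s,X):
    p=P(s)@np.append(X,1); return p[:2]/p[2]
def tri(sa,a,sb,b):
    X=cv2.triangulatePoints(P(sa),P(sb),np.array(a,float),np.array(b,float))[:,0]; return X[:3]/X[3]
def R(yaw):
    "tool down, jaws (y) along direction yaw+90deg... x axis at yaw (rad)"
    c,s=np.cos(yaw),np.sin(yaw); return np.array([[c,s,0],[s,-c,0],[0,0,-1.]])
def save(s,name,f=1.5): cv2.imwrite(f"pics/{name}.png",cv2.resize(s["image"][...,::-1],None,fx=f,fy=f))
E
python3 - <<'E'
from h import *
S={c:snapshot(c) for c in ["scene","side"]}
h=dict(red_charger=.024,blue_charger=.024,battery_mid=.0425,canister_mid=.045,detector_mid=.0475,lamp_mid=.025,mug=.042,torch=.045,tin=.022)
for n in h:
    d=[recognise(n,c)[0]["box"][:2] for c in S]
    X=tri(S["scene"],d[0],S["side"],d[1])
    print(n,X.round(3),[ray(S[c],b,h[n]).round(3) for c,b in zip(S,d)])
print(current_eef_rot().round(3).tolist())
w=snapshot("wrist"); print(w["world_to_cam"].round(3).tolist(),w["camera_matrix"].tolist()); save(w,"w0")
E
```

```text
red_charger [0.423 0.219 0.019] [array([0.425, 0.221]), array([0.42 , 0.212])]
blue_charger [ 0.485 -0.16   0.021] [array([ 0.483, -0.154]), array([ 0.486, -0.166])]
battery_mid [0.64  0.308 0.044] [array([0.639, 0.308]), array([0.642, 0.31 ])]
canister_mid [0.688 0.125 0.045] [array([0.687, 0.126]), array([0.688, 0.124])]
detector_mid [ 0.695 -0.063  0.047] [array([ 0.689, -0.057]), array([ 0.7  , -0.067])]
lamp_mid [ 0.562 -0.339  0.021] [array([ 0.563, -0.334]), array([ 0.56 , -0.342])]
mug [0.503 0.393 0.049] [array([0.497, 0.393]), array([0.509, 0.403])]
torch [0.411 0.249 0.067] [array([0.444, 0.222]), array([0.407, 0.32 ])]
tin [ 0.418 -0.358  0.018] [array([ 0.419, -0.352]), array([ 0.417, -0.361])]
[[-0.0, 1.0, 0.0], [1.0, 0.0, 0.0], [0.0, 0.0, -1.0]]
[[1.0, -0.001, 0.0, -0.624], [0.001, 0.947, -0.32, 0.042], [-0.0, 0.32, 0.947, -0.391], [0.0, 0.0, 0.0, 1.0]] [[304.01158398147425, 0.0, 257.9163212618099], [0.0, 304.01158398147425, 194.02933568469103], [0.0, 0.0, 1.0]]
```

View pics/w0.png

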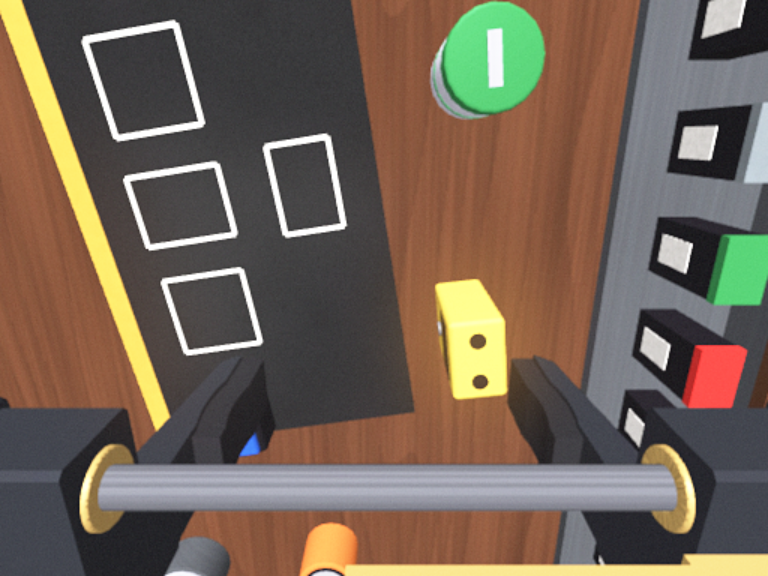

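The wrist view shows the four white outlines (middle one about (180,205)), detector top dots at (478,341) and (481,381), and the canister lid at (492,59). I'll fit the mat from the outline corners, then go look above the battery.

```bash
python3 - <<'E'
from h import *
from scipy.optimize import least_squares
s=snapshot("wrist"); g=s["image"].min(2); 
b=(g>170).astype(np.uint8)
cs,_=cv2.findContours(b,cv2.RETR_EXTERNAL,cv2.CHAIN_APPROX_NONE)
obs=[]
for c in cs:
    a=cv2.minAreaRect(c)
    q=cv2.approxPolyDP(c,6,True)[:,0]
    if cv2.contourArea(cv2.convexHull(c))>1500 and q[:,0].max()<240: 
        q=np.array([ray(s,p,.004) for p in cv2.approxPolyDP(cv2.convexHull(c),5,True)[:,0].astype(float)])
        ctr=q.mean(0); obs.append((len(q),ctr)); print(len(q),ctr.round(4),np.round([np.linalg.norm(q[i]-q[i-1]) for i in range(len(q))],3))
ctr=np.array(sorted([o[1] for o in obs],key=lambda p:(p[0]))); np.save("ctr.npy",ctr)
M=np.array([[0,0],[0,.095],[0,-.095],[.105,0]])
def f(p):
    c,sn=np.cos(p[2]),np.sin(p[2]); W=M@np.array([[c,sn],[-sn,c]])+p[:2]
    return np.array([min(ctr-w,key=np.linalg.norm) for w in W]).ravel()
r=least_squares(f,[.455,.03,.16]); print("mat",r.x.round(4),np.rad2deg(r.x[2]),r.fun.round(4)); np.save("mat.npy",r.x)
for n,z in [("canister_mid",.045),("detector_mid",.0475)]:
    d=recognise(n,"wrist"); print(n,d[0]["p"],ray(s,d[0]["box"][:2],z).round(3))
# features
dots=[ray(s,(x/1.5,y/1.5),.095) for x,y in [(478,341),(481,381)]]; print("dots",np.round(dots,4))
hsv=cv2.cvtColor(s["image"],cv2.COLOR_RGB2HSV); m=cv2.inRange(hsv,(50,100,60),(80,255,255)); m[:, :260]=0; m[100:]=0
c=max(cv2.findContours(m,0,1)[0],key=cv2.contourArea); (x,y),rr=cv2.minEnclosingCircle(c); print("lid",x,y,rr,ray(s,(x,y),.09).round(4))
move_pose([.64,.308,.25],current_eef_rot()); w=snapshot("wrist"); save(w,"w1"); np.save("w1.npy",w,allow_pickle=True)
for n in ["battery_mid","mug","torch"]:
    print(n,[(np.round(d["box"]).tolist(),round(d["p"],2)) for d in recognise(n,"wrist")][:2])
print(current_clock())
E
```

```text
4 [ 0.4676 -0.0629] [0.072 0.072 0.071 0.072]
4 [0.4536 0.0311] [0.078 0.058 0.079 0.06 ]
4 [0.5567 0.0467] [0.051 0.074 0.052 0.072]
4 [0.4393 0.1254] [0.069 0.072 0.071 0.074]
mat [0.4533 0.0312 0.1491] 8.541876824692382 [ 0.0003 -0.0001  0.0001  0.0003  0.0001 -0.0001 -0.0004 -0.0001]
canister_mid 0.82 [0.692 0.133]Traceback (most recent call last):
  File "<stdin>", line 20, in <module>
IndexError: list index out of range
```

Mat fit is excellent: (0.4533, 0.0312), yaw 8.54°.

```bash
python3 - <<'E'
from h import *
s=snapshot("wrist")
dots=[ray(s,(x/1.5,y/1.5),.095) for x,y in [(478,341),(481,381)]]; print("dots",np.round(dots,4))
hsv=cv2.cvtColor(s["image"],cv2.COLOR_RGB2HSV); m=cv2.inRange(hsv,(50,100,60),(80,255,255)); m[:, :260]=0; m[100:]=0; m[:,400:]=0
c=max(cv2.findContours(m,0,1)[0],key=cv2.contourArea); (x,y),rr=cv2.minEnclosingCircle(c); print("lid",x,y,rr,ray(s,(x,y),.09).round(4))
move_pose([.64,.308,.25],current_eef_rot()); w=snapshot("wrist"); save(w,"w1"); np.save("w1.npy",w,allow_pickle=True)
for n in ["battery_mid","mug","torch"]:
    print(n,[(np.round(d["box"]).tolist(),round(d["p"],2)) for d in recognise(n,"wrist")][:2])
print(current_clock())
E
```

```text
dots [[ 0.687  -0.0492]
 [ 0.6911 -0.0806]]
lid 327.7818298339844 38.079978942871094 38.46223449707031 [0.6846 0.129 ]
battery_mid [([257.0, 175.0, 66.0, 57.0], 0.88)]
mug [([120.0, 96.0, 99.0, 84.0], 0.92)]
torch [([43.0, 150.0, 86.0, 59.0], 0.91)]
3.725
```

View pics/w1.png

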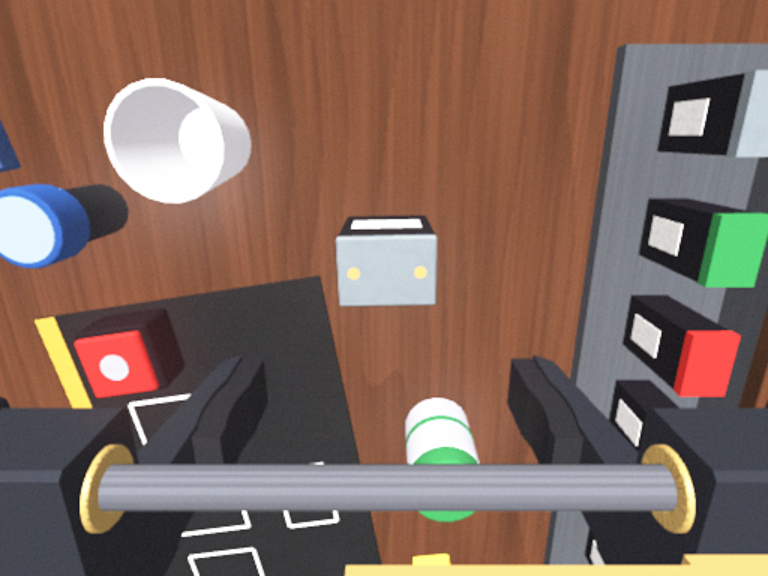

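The wrist view shows battery top corners at (337,237), (437,235), (436,303), (339,305), i.e. nearly parallel to the world axes. Pick and place it.

```bash
cat >> h.py <<'E'
mat=np.load("mat.npy")
def matpt(x,y):
    c,s=np.cos(mat[2]),np.sin(mat[2]); return mat[:2]+[c*x-s*y,s*x+c*y]
def pick(xy,yaw,z,up=.25):
    move_pose([*xy,up],R(yaw)); movel([*xy,z+.01],vel=.2); movel([*xy,z],vel=.05)
    print("pre",current_ft_force().round(1)); clamp(); print("width mm",round(current_gripper_width()*88,1))
    movel([*xy,up],vel=.2); print("lifted w",round(current_gripper_width()*88,1),current_ft_force().round(1))
def place(xy,yaw,z,up=.25):
    move_pose([*xy,up],R(yaw)); movel([*xy,z+.02],vel=.2); movel([*xy,z],vel=.04)
    print("down",current_ft_force().round(1),current_eef_pos().round(4)); open_gripper(); movel([*xy,up],vel=.2); print("t",current_clock())
E
python3 - <<'E'
from h import *
s=np.load("w1.npy",allow_pickle=True).item()
q=np.array([ray(s,(x/1.5,y/1.5),.085) for x,y in [(337,237),(437,235),(436,303),(339,305)]])
d=q[1]-q[0]+q[2]-q[3]; yaw=np.arctan2(d[1],d[0]); c=q.mean(0); print(c,np.rad2deg(yaw),np.linalg.norm(d)/2)
pick(c,yaw,.058)
place(matpt(0,0),mat[2],.0632)
sn=snapshot("scene"); save(sn,"s1")
E
```

```text
[0.640169   0.30644389] 0.9811683986871924 0.06474394149713827
pre [ 0.8 -0.1  0.5]
width mm 47.6
lifted w 48.2 [ 0.9 -0.5 -5.8]
down [-0.  -0.1 -5.6] [0.4532 0.0311 0.063 ]
t 12.8
```

View pics/s1.png

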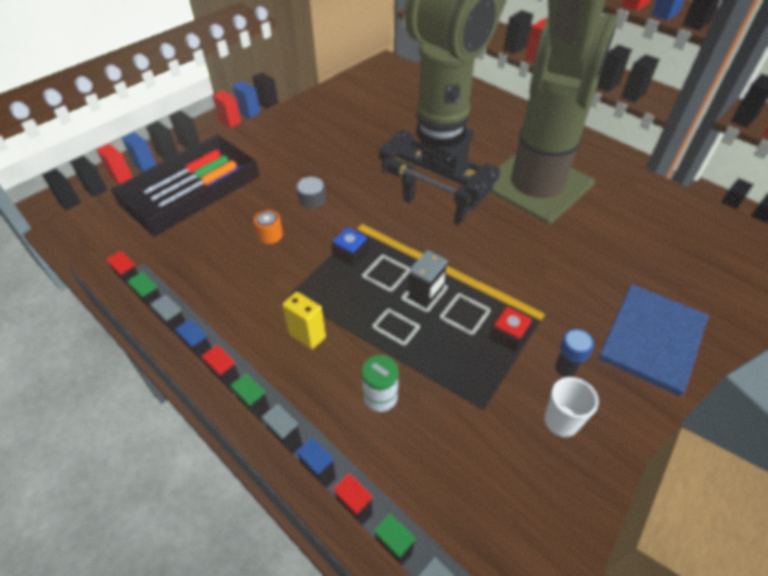

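The battery (428,275) stands upright in the middle place. I'll check its centring from the wrist and look at the lamp.

```bash
python3 - <<'E'
from h import *
w1=snapshot("wrist"); np.save("w2.npy",w1,allow_pickle=True)
move_pose([.562,-.339,.22],R(np.pi/2)); w=snapshot("wrist"); np.save("w3.npy",w,allow_pickle=True)
cv2.imwrite("pics/w23.png",np.hstack([w1["image"],w["image"]])[...,::-1][:, :])
im=np.hstack([w1["image"],w["image"]])[...,::-1]; cv2.imwrite("pics/w23.png",cv2.resize(np.vstack([w1["image"],w["image"]])[40:][...,::-1],None,fx=.8,fy=.8))
d=outline_of("lamp_mid","wrist")[0]; print(d["p"],d["box"],ray(w,d["box"][:2],.025).round(4))
hsv=cv2.cvtColor(w["image"],cv2.COLOR_RGB2HSV); m=cv2.inRange(hsv,(5,150,150),(18,255,255))
c=max(cv2.findContours(m,0,1)[0],key=cv2.contourArea); print(cv2.boundingRect(c))
E
```

```text
0.59 [261.1, 173.6, 52.6, 58.1] [ 0.5645 -0.3359]
(233, 143, 56, 62)
```

View pics/w23.png

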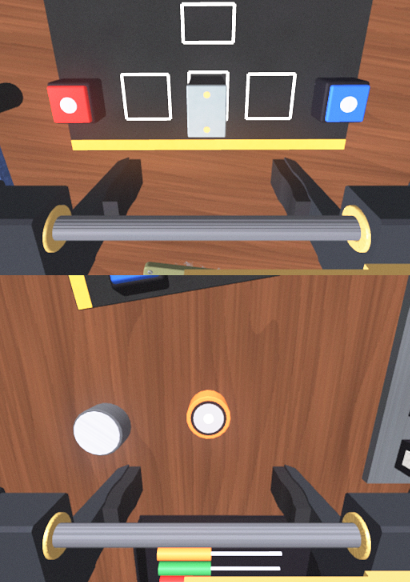

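Top half: battery squarely in the middle outline, top centre about (207,110). Bottom half: lamp rim centred about (208,418), with the tin well to its left.

```bash
python3 - <<'E'
from h import *
s=np.load("w2.npy",allow_pickle=True).item(); print("batt",ray(s,(258.3,177.8),.089).round(4),"target",matpt(0,0).round(4))
w=np.load("w3.npy",allow_pickle=True).item(); L=ray(w,(261,177.3),.05); print("lamp",L.round(4))
pick(L,np.pi/2,.031)
place(matpt(0,0),np.pi/2,.1215,up=.27)
# canister look
move_pose([.685,.128,.26],R(np.pi/2)); w=snapshot("wrist")
m=cv2.inRange(cv2.cvtColor(w["image"],cv2.COLOR_RGB2HSV),(50,100,60),(80,255,255))
c=[c for c in cv2.findContours(m,0,1)[0] if cv2.contourArea(c)>800]; 
for k in c: (x,y),r=cv2.minEnclosingCircle(k); print("green",x,y,r,ray(w,(x,y),.09).round(4))
for n in ["canister_mid","detector_mid"]: print(n,[(np.round(d["box"]),d["p"]) for d in recognise(n,"wrist")][:1])
save(w,"w4"); np.save("w4.npy",w,allow_pickle=True)
E
```

```text
batt [0.4554 0.033 ] target [0.4533 0.0312]
lamp [ 0.5642 -0.3331]
pre [-0.6  0.2 -0.4]
width mm 55.1
lifted w 54.9 [-0.3 -0.9 -2.3]
down [-0.5  0.4 -1.7] [0.4533 0.0312 0.1214]
t 22.475
green 261.63653564453125 176.9833984375 29.475582122802734 [0.686  0.1314]
canister_mid [(array([263., 172.,  53.,  72.]), 0.88)]
detector_mid [(array([263., 315.,  39.,  84.]), 0.98)]
```

View pics/w4.png

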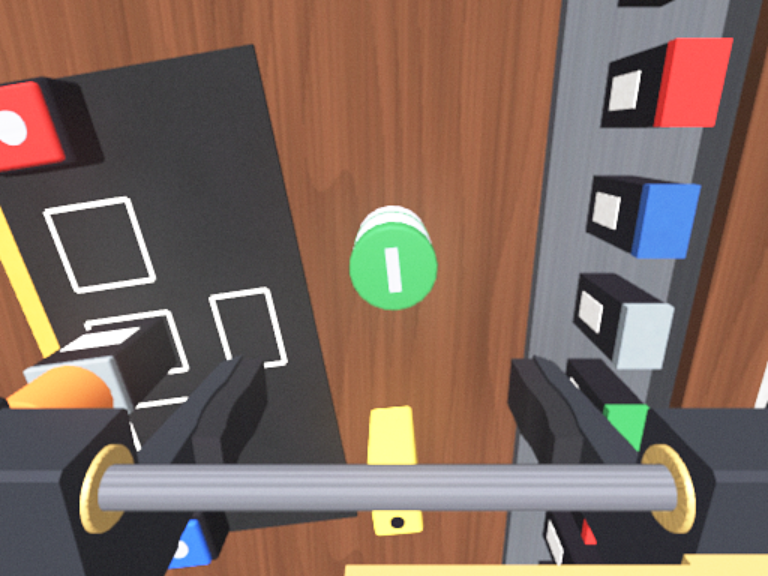

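The lid is centred at (393,266), i.e. (0.685, 0.131); the canister stands clear. Move it, then look over the detector.

```bash
python3 - <<'E'
from h import *
pick([.6855,.1305],0,.068)
place(matpt(0,.095),np.pi/2+mat[2],.0732)
move_pose([.689,-.065,.26],R(np.pi/2)); w=snapshot("wrist")
save(w,"w5"); np.save("w5.npy",w,allow_pickle=True); print(current_clock())
E
```

```text
pre [ 0.4  0.4 -0.1]
width mm 58.9
lifted w 59.0 [ 0.7  0.9 -4.4]
down [ 0.1  0.5 -3.6] [0.4392 0.1251 0.0731]
t 32.0667
33.3167
```

View pics/w5.png

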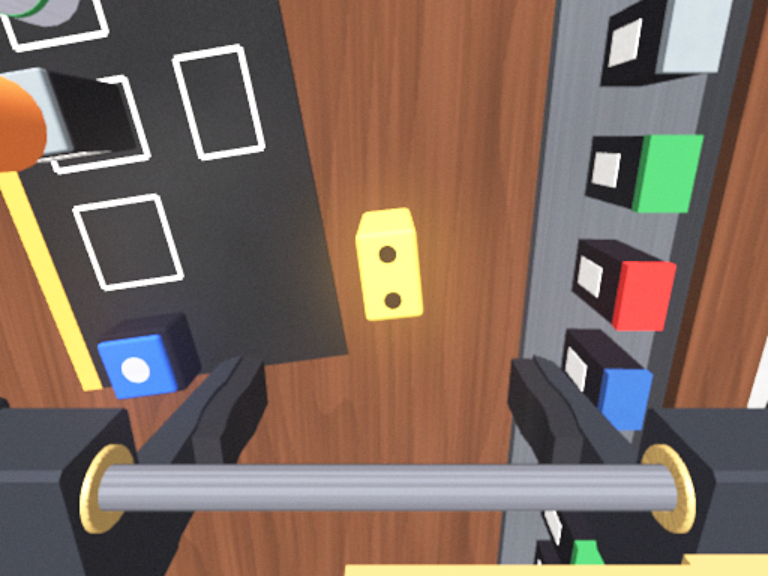

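Dots at (387,254) and (393,300), detector upright and tilted a few degrees; nothing near it.

```bash
python3 - <<'E'
from h import *
w=np.load("w5.npy",allow_pickle=True).item()
a,b=[ray(w,(x/1.5,y/1.5),.095) for x,y in [(387,254),(393,300)]]
d=a-b; yaw=np.arctan2(-d[0],d[1]); c=(a+b)/2; print(c.round(4),np.rad2deg(yaw),np.linalg.norm(d))
pick(c,yaw,.072)
place(matpt(.105,0),mat[2],.0772,up=.3)
move_pose([.52,.05,.36],R(mat[2])); w=snapshot("wrist"); save(w,"w6"); np.save("w6.npy",w,allow_pickle=True)
S={k:snapshot(k) for k in ["scene","side"]}
cv2.imwrite("pics/fin.png",cv2.resize(np.vstack([S["scene"]["image"][130:290,190:430],S["side"]["image"][120:280,130:370]])[...,::-1],None,fx=1.8,fy=1.8))
inv=lambda p:np.array([[np.cos(mat[2]),np.sin(mat[2])],[-np.sin(mat[2]),np.cos(mat[2])]])@(p-mat[:2])
for n,z in [("battery_mid",.0465),("canister_mid",.049),("detector_mid",.0515),("lamp_mid",.114)]:
    try:
        X=tri(S["scene"],recognise(n,"scene")[0]["box"][:2],S["side"],recognise(n,"side")[0]["box"][:2]); print(n,inv(X[:2]).round(4),X[2].round(3))
    except IndexError: print(n,"missed")
print(current_clock())
E
```

```text
[ 0.6888 -0.0651] 7.3574454307739545 0.03192379942240109
pre [0.2 0.  0.3]
width mm 61.6
lifted w 61.2 [-0.   0.1 -3. ]
down [-0.1 -0.5 -2.3] [0.5571 0.0468 0.077 ]
t 41.7
battery_mid [-0.0004  0.0042] 0.034
canister_mid [-0.001   0.0965] 0.05
detector_mid missed
lamp_mid [-0.0038 -0.0031] 0.107
42.5833
```

View pics/w6.png

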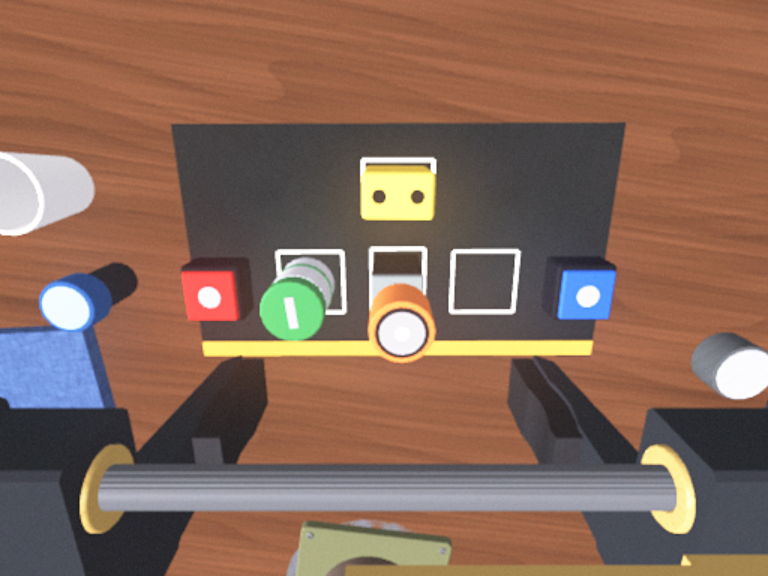

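View pics/fin.png

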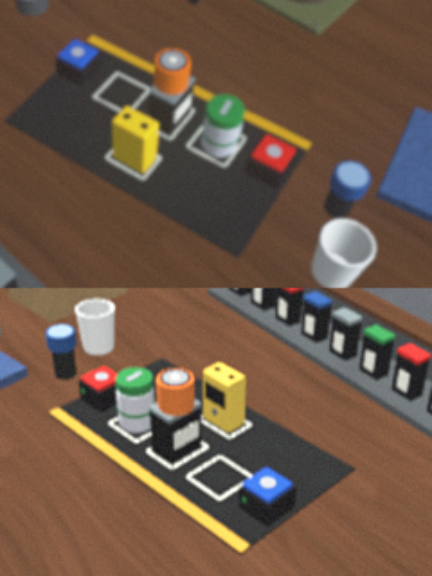

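The wrist view shows the detector (398,197), lamp (402,332) and lid (292,309) over their outlines; both fixed views show everything upright. One numeric check, then hand in if it is good.

```bash
python3 - <<'E'
from h import *
w=np.load("w6.npy",allow_pickle=True).item()
A=np.array([[np.cos(mat[2]),np.sin(mat[2])],[-np.sin(mat[2]),np.cos(mat[2])]])
T=dict(lens=(402,332,.139,0,0),lid=(292.5,308.5,.094,0,.095),dots=(398,197,.099,.105,0))
ok=True
for n,(u,v,z,x,y) in T.items():
    p=A@(ray(w,(u/1.5,v/1.5),z)-mat[:2])-[x,y]; print(n,"err",p.round(4)); ok&=np.linalg.norm(p)<.008
if ok: sign_off(); print("signed",current_clock())
E
```

```text
lens err [-0.0008 -0.0017]
lid err [0.0028 0.0019]
dots err [-0.0011  0.0014]
the job is handed in; nothing more can be done
the job is handed in; nothing more can be done
```

The shift kit is set out on the mat and handed in, with the robot's clock at about 43 s of the 128 s allowed. I placed the battery in the middle place, stood the lamp on it, put the canister beside the red charger and the detector in the back place.

- **Placing errors (last wrist picture):** lamp about 2 mm off, canister about 3 mm, detector about 2 mm, all inside the limits. The battery's top measured about 3 mm off its target after I put it down.
- **Upright and square:** the fixed cameras show everything upright, and the battery and detector look square to their outlines. I did not measure their final angles.
- **Bystanders:** the arm stayed clear of the mug, torch and tin, and they look unmoved in the pictures. I did not measure their final positions.
- **Checks that disagreed or failed:** the rougher two-camera check put the battery about 4 mm and the lamp about 5 mm off, with the battery's height about 12 mm too low. The battery and lamp partly hide each other there, so I trusted the wrist picture. The detector network missed the detector in that check, so I checked it from its top dots in the wrist picture instead.

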